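Draw the sprung gauge rod out to its mark and hold

ROBOT

A 7-joint arm with a two-finger parallel gripper is mounted at the origin on the work surface. World frame = base frame: x ahead of the robot, y to its left, z up, the work surface at z = 0. Lengths are in m, angles in rad, forces in N, time in s.
With the tool pointing down it reaches from about 0.4 to 0.85 m from the base axis. Payload 4.5 kg.
Tool frame: the origin (TCP) lies between the finger pads; the fingertips stand ahead of it and the grasp point (between the pads) lies 3 mm ahead of it (env.tcp_to_tips is the z of the fingertips in the tool frame, in m); z points along the fingers, y is the line along which they close (so a half turn about z gives the same grasp; the last joint's range is limited). The gripper opens to 88 mm and grips with 3 to 60 N. Pads are 18 mm wide; open, the fingers measure 123 mm over their backs; the gripper's body (75 mm by 187 mm) begins 45 mm behind the grasp point.
Start: joints at [0.034, 0.689, -0.195, 1.565, 0.157, 0.902, -0.215], TCP at [0.625, 0, 0.261] pointing down, gripper open.
Joint ranges: [-3.01, 3.01], [-0.46, 2.08], [-1.47, 1.51], [0.13, 2.56], [-1, 4.14], [0.04, 2.09], [-2.66, 2.66]. Speed limits (rad/s): [2.57, 2.57, 3.14, 3.14, 3.14, 3.14, 3.14].

INTERFACE

Orientations are given as a rotation vector (axis times angle).
In Python, from plant import sense, grab_frame, env gives the robot as it stands.
- The arm moves only by the tool play_rows, never from a script. Its argument "deltas" is a list of rows, each an object with "hand": the finger opening in m, from 0 to 0.0881; "slide": the shift along the world's x, y, z in m, a list of three; "turn": the turn about the world's z in degrees. In form: [{"hand": hand, "slide": [x, y, z], "turn": turn}, ...]. A call has 1 to 5 rows; each row is the pose to reach, as a shift and turn from the pose commanded when the call began; what a row does not reach only later rows make up. A row lasts 1/8 s, in which the tool goes at most 62.5 mm and 10.7 degrees, less where a joint would pass 70% of its speed; a pose out of reach is approached as far as the arm can. A call with a gripper value outside its range is refused whole. The fingers move at their own pace and stop on an object; "squeeze" is the grip in N (left out, the last holds). Time passes only in rows, so rows that repeat a pose let the fingers close. It gives the time, the measured TCP pose, the force, the opening and the grip force at its end, in the units of the state.
- sense(): the state, without advancing time (a new reading comes with each control period).
- grab_frame(name): name is "scene" or "side" or "wrist"; returns a dict with "frame" (480x640x3 uint8, blue, green, red), "fx", "fy", "cx", "cy" (pixels), "R" (3x3) and "t" (3): a world point X has camera coordinates R X + t. Camera axes: x right, y down, z forward; pixel columns grow to the right and rows downward; lengths in m; the calibration is good to about 2 mm. A picture is of the moment at which its call begins. There is no depth.
- env.job_done(): hands the job in; it is judged then, once.
The state is a dict: "time": time; "qpos": joint angles; "qvel": joint speeds; "joint_efforts": joint torques, N m; "eef_pos": TCP position; "tcp_rot": TCP orientation; "force": force on the tool from outside, world axes, zero at the start; "torque": the same for the moment, N m; "width": opening from 0.0 (shut) to 1.0 (fully open); "grip_force": force on a finger pad.
Only numpy, scipy, OpenCV 4.12 (cv2) and the standard library are available. Lean on these libraries where they do the work, as an engineer would, in place of code of your own. Each camera call takes 0.05 s, during which the arm holds its last target. There are 200 camera calls.

TASK

Lift the steel bush that blocks the sprung gauge rod off its short post, and stand it upright in the shallow empty tray. Then take the upright handle of the rod, pull the rod out of its barrel against the spring until its pointer lines up with the small marker post, and hold it there: finish while still holding the rod at the mark. Leave the loose parts lying around where they are.

Things in the scene. Friction and masses are not known exactly. Their poses are not given: they have to be found in the camera images.
- fixture: gauge fixture fixed to the bench: plate 300 x 90 x 12 mm (origin: centre of underside, z up). Along local x, axis 50 above the bench, lies a steel barrel 36 thick from x = +15 to +145; the rod comes out of it towards local -x. At x = -58, y = 0 stands a fixed post 20 thick, 20 tall (top 32 above the bench), under the rod's path; the rod passes over it once the bush is off.
- rod: rod 16 thick with a 24 x 26 x 24 mm end block, sliding along the fixture's x (axes parallel to the fixture's, cannot turn). Origin: centre of end block, 50 above the bench; fully in it is at fixture x = -20, y = 0. Comes out up to 120 towards fixture -x. A spring pulls it back: 3.6 N fully in, 0.9 N more per 10 mm; friction 0.4 N. With the bush on its post it moves only about 7 mm.
- handle (a point): point on the axis of the rod's upright handle, a steel pin 18 thick standing on the end block; 97 mm above the bench, 13 below the handle's top. The handle is free from 62 to 110 above the bench. It moves with the rod. The barrel's top is 68 above the bench, its mouth 35 behind the handle's axis.
- pointer (a point): tip of the rod's pointer, a blade 4 mm wide that sticks out of the end block towards the fixture's +y; same fixture x as the handle's axis, 28 mm to its +y side, 44 mm above the bench. It moves with the rod.
- mark (a point): centre of the top of the marker: plain fixed steel post, 6 x 6 mm, standing on the plate at fixture y = +37, top 44 above the bench, axes parallel to the fixture's. Its place along fixture -x differs (55 to 90 mm out from the pointer's rest position). The rod is at its length mark when pointer and mark have the same fixture x.
- bush: plain steel bush (thick tube) 38 outside, 24 bore, 70 tall, about 0.37 kg, standing upright over the fixture's short post, right before the rod's end block. Origin: centre of its underside, 12 mm above the bench at the start; z along its bore.
- tray: shallow empty aluminium tray 150 (x) x 120 (y) x 24 mm tall, walls and floor 4 mm, fixed to the bench, on the left or the right of the fixture; origin: centre of its underside. (The deep bin full of tubes on the other side, 85 mm tall with contents up to 100, is not the tray.)
- bronze_ring: low bronze ring, 40 outside, 26 bore, 25 tall, on the bench beside the fixture; origin: centre of its underside; not part of the job
- steel_collar: low steel collar, 36 outside, 18 bore, 20 tall, on the bench beside the fixture; origin: centre of its underside; not part of the job
- tall_sleeve: steel sleeve 56 outside, 40 bore, 120 tall, standing at the back of the bench; origin: centre of its underside; not part of the job
- flanged_plug: solid steel plug with a 48 mm flange at its foot, 35 tall, at the back of the bench; origin: centre of its underside; not part of the job
- roller: dark steel roller 32 diameter, 60 tall, standing at the back of the bench; origin: centre of its underside; not part of the job
- wide_ring: thin steel ring 76 outside, 62 bore, 45 tall, at the back of the bench; origin: centre of its underside; not part of the job
- spanner: steel spanner about 160 long lying on the bench beside the fixture; not part of the job
There are look-alikes about, which are no part of the job. What is shaped like the bush but pink is not meant. There is more than one size of the tray; the job needs the largest.

How it is judged:
By the outcome, as a careful person would: the job done as asked, in the order asked, and still so for the second after the job is handed in, while the arm keeps its last pose, push and grip.
It also fails if it takes over 50 s, if anything falls off the work surface, if the arm or the gripper's body presses on something with over 40 N, if the wrist force passes 120 N, or if a joint passes its speed limit or range.

## Working session

There is one attempt and no reset: what is moved stays moved. The work goes in short steps, Python scripts to look and compute and a tool call to move; the robot and the scene stay as the last step left them, time stands still between calls to the robot, and variables do not carry over. Pictures are saved under pics/ and viewed, at most 10 in all, crops included, and the job is handed in when it is done.

Besides the shell and the picture viewer there is one more tool, called after "Request:" by a JSON object that holds its "fn" and its "kwargs". play_rows: Moves the arm, as the interface text tells. Its arguments: {"type":"object","properties":{"deltas":{"type":"array","items":{"type":"object","properties":{"hand":{"type":"number"},"slide":{"type":"array","items":{"type":"number"}},"turn":{"type":"number"}}}},"squeeze":{"type":"number"}},"required":["deltas"]}

```bash
mkdir -p pics; cat > h.py <<'E'
import numpy as np, cv2, sys
from plant import sense, grab_frame, env
def snap(n,f):
    d=grab_frame(n); cv2.imwrite(f'pics/{f}.png',d['frame']); np.savez(f'pics/{f}.npz',**d); return d
def load(f): return np.load(f'pics/{f}.npz')
def ray(d,u,v,z):
    r=d['R'].T@np.array([(u-d['cx'])/d['fx'],(v-d['cy'])/d['fy'],1]); c=-d['R'].T@d['t']
    return c+r*(z-c[2])/r[2]
def proj(d,X):
    p=d['R']@np.array(X)+d['t']; return np.array([d['fx']*p[0]/p[2]+d['cx'],d['fy']*p[1]/p[2]+d['cy']])
E
python3 - <<'E'
from h import *
for n in ['scene','side','wrist']:
    d=snap(n,n+'1'); print(n,-d['R'].T@d['t'],d['R'][2],d['fx'])
print(sense()); print(env.tcp_to_tips)
E
```

```text
scene [1.46576155 0.32253527 0.74410789] [-0.77668769 -0.26858197 -0.5697543 ] 458.37962802532604
side [0.50520361 0.7490616  0.64201989] [ 0.063234   -0.79968796 -0.59707673] 466.6792057899161
wrist [0.62478761 0.06805404 0.38505256] [-0.00150184 -0.26832217 -0.96332806] 404.63690792202533
{'time': 0.15, 'qpos': array([ 0.03380564,  0.68977485, -0.19454646,  1.56609713,  0.15728088,
        0.90255017, -0.21507598]), 'qvel': array([ 0.00066145, -0.00252729,  0.00095815, -0.00392325, -0.00079677,
        0.00032278, -0.00101923]), 'joint_efforts': array([-1.46674727e-03, -5.27863634e+01, -1.26819178e+00, -1.53587687e+01,
       -5.24473807e-02,  3.92338901e-03,  1.12435155e-04]), 'eef_pos': array([ 6.24535081e-01, -2.58189415e-05,  2.60107160e-01]), 'tcp_rot': array([-2.22067119e+00, -2.22086132e+00,  1.69437378e-03]), 'force': array([-0.09693089,  0.24547909,  0.15487491]), 'torque': array([-0.00693243,  0.03154188,  0.01933077]), 'grip_force': 0.0, 'width': 1.0000315141464977}
0.022
```

View pics/scene1.png

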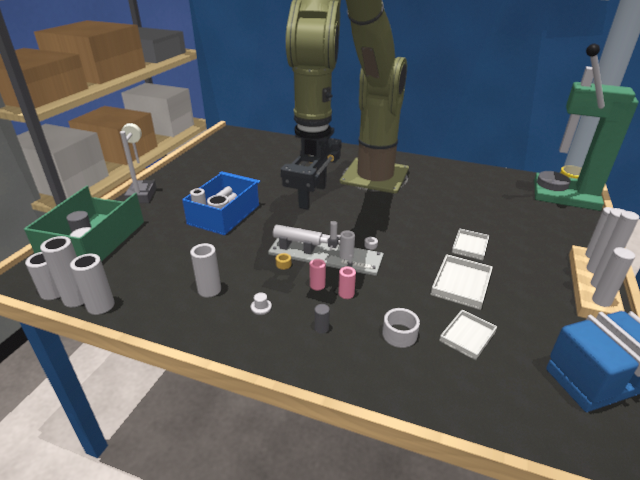

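View pics/side1.png

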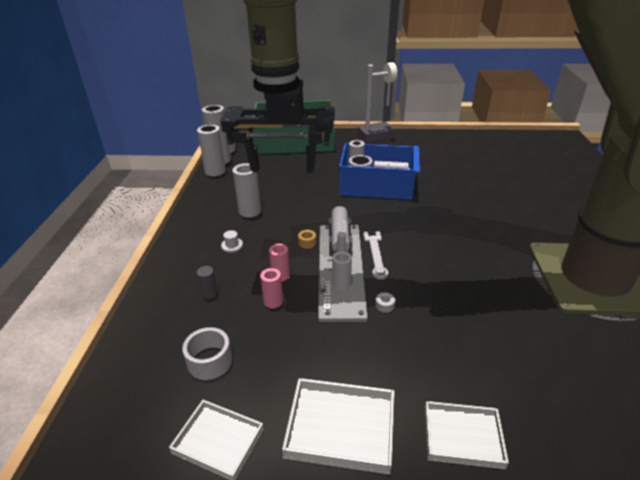

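View pics/wrist1.png

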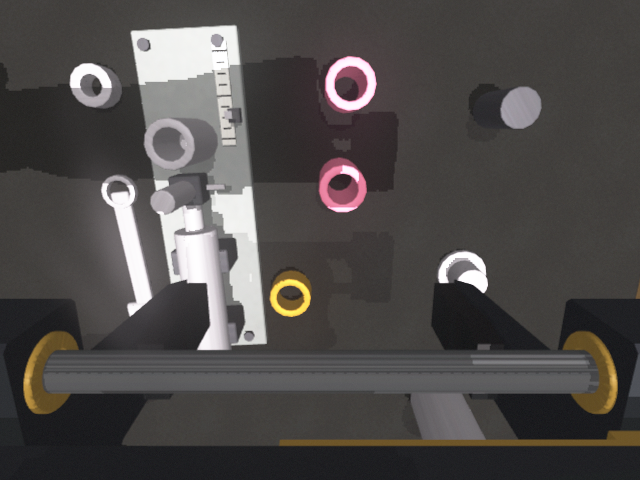

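The wrist view shows the bush top at about (170,143), handle top (162,202), pointer tip (228,188) and marker top (233,115). The plate's corners are at (132,32), (236,26) and (266,343). The side view shows the largest tray, the middle one of the three, with rim corners at (302,380), (395,390), (391,472) and (285,460).

```bash
python3 - <<'E'
from h import *
np.set_printoptions(precision=4,suppress=True)
w=load('wrist1');s=load('side1')
for n,u,v,z in [('bush',170,143,.082),('handle',162,202,.11),('ptr',228,188,.044),('mark',233,115,.044),('c1',132,32,.012),('c2',236,26,.012),('c3',266,343,.012),('collar',97,85,.02)]: print(n,ray(w,u,v,z))
for u,v in [(302,380),(395,390),(391,467),(286,460)]: print('tray',ray(s,u,v,.024))
a=ray(w,236,26,.012)-ray(w,266,343,.012);print(np.linalg.norm(a),np.degrees(np.arctan2(a[1],a[0])))
im=cv2.imread('pics/wrist1.png')[0:270,100:300]; cv2.imwrite('pics/c1.png',cv2.resize(im,None,fx=2.2,fy=2.2,interpolation=cv2.INTER_CUBIC)) 
E
```

```text
bush [0.5145 0.0536 0.082 ]
handle [0.5152 0.0152 0.11  ]
ptr [0.5461 0.0145 0.044 ]
mark [0.5538 0.0739 0.044 ]
c1 [0.4661 0.1413 0.012 ]
c2 [0.5538 0.1458 0.012 ]
c3 [ 0.5682 -0.1516  0.012 ]
collar [0.4346 0.0987 0.02  ]
tray [0.5695 0.2932 0.024 ]
tray [0.4245 0.3044 0.024 ]
tray [0.4382 0.4254 0.024 ]
tray [0.5796 0.4235 0.024 ]
0.2977904941103836 92.77566455342244
```

View pics/c1.png

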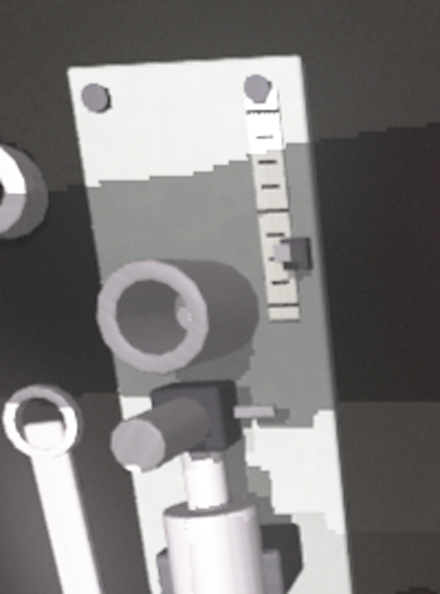

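The crop refines these points: bush top (169,144), handle top (162.3,202.3), marker top (228.2,116) and pointer tip (224.5,187). I'll move above the bush.

Request:
{"fn": "play_rows", "kwargs": {"deltas": [{"hand": 0.088, "slide": [-0.055, 0.027, -0.03], "turn": 1.4}, {"hand": 0.088, "slide": [-0.11, 0.0535, -0.06], "turn": 2.8}, {"hand": 0.088, "slide": [-0.11, 0.0535, -0.08], "turn": 2.8}, {"hand": 0.088, "slide": [-0.11, 0.0535, -0.08], "turn": 2.8}]}}

```text
time: 0.65
eef_pos: [0.5133, 0.0538, 0.1796]
tcp_rot: [-2.163, -2.275, 0.005]
force: [0.2, -0.0, -0.1]
width: 0.997
grip_force: 0.0
```

```bash
python3 - <<'E'
from h import *
np.set_printoptions(precision=4,suppress=True)
d=snap('wrist','wrist2'); print(-d['R'].T@d['t'], sense()['eef_pos'], sense()['tcp_rot'])
for X in [(.5145,.0535,.082),(.5152,.015,.11)]: print(proj(d,X))
E
```

```text
[0.5104 0.1219 0.3046] [0.5152 0.0534 0.1806] [-2.1661 -2.2752  0.001 ]
[322.8533 245.913 ]
[320.5185 330.1941]
```

View pics/wrist2.png

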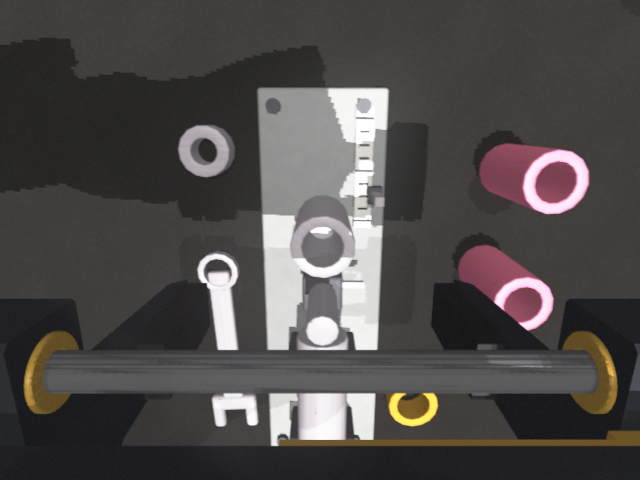

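The bush top is at about (322,246) and the handle top at (322,330). Both agree with the predictions, so I'm going down.

Request:
{"fn": "play_rows", "kwargs": {"deltas": [{"hand": 0.088, "slide": [0, 0, -0.05], "turn": 0}, {"hand": 0.088, "slide": [0, 0, -0.09], "turn": 0}, {"hand": 0.088, "slide": [0, 0, -0.103], "turn": 0}, {"hand": 0.088, "slide": [0, 0, -0.103], "turn": 0}]}}

```text
time: 1.2
eef_pos: [0.516, 0.0532, 0.078]
tcp_rot: [2.167, 2.274, 0.001]
force: [0.3, -0.2, -0.1]
width: 0.998
grip_force: 0.0
```

Request:
{"fn": "play_rows", "kwargs": {"deltas": [{"hand": 0.05, "slide": [0, 0, 0], "turn": 0}, {"hand": 0.03, "slide": [0, 0, 0], "turn": 0}, {"hand": 0.03, "slide": [0, 0, 0], "turn": 0}, {"hand": 0.03, "slide": [0, 0, 0], "turn": 0}, {"hand": 0.03, "slide": [0, 0, 0], "turn": 0}], "squeeze": 35}}

```text
time: 1.82
eef_pos: [0.515, 0.0535, 0.0778]
tcp_rot: [2.166, 2.275, 0.0]
force: [0.1, -0.6, 0.2]
width: 0.456
grip_force: 0.0
```

Request:
{"fn": "play_rows", "kwargs": {"deltas": [{"hand": 0.03, "slide": [0, 0, 0], "turn": 0}, {"hand": 0.03, "slide": [0, 0, 0], "turn": 0}, {"hand": 0.03, "slide": [0, 0, 0], "turn": 0}]}}

```text
time: 2.2
eef_pos: [0.5145, 0.0534, 0.0777]
tcp_rot: [-2.166, -2.275, 0.001]
force: [-2.2, 0.3, 2.6]
width: 0.407
grip_force: 34.8
```

Request:
{"fn": "play_rows", "kwargs": {"deltas": [{"hand": 0.03, "slide": [0, 0, 0.01], "turn": 0}, {"hand": 0.03, "slide": [0, 0, 0.03], "turn": 0}, {"hand": 0.03, "slide": [0, 0, 0.06], "turn": 0}, {"hand": 0.03, "slide": [0, 0, 0.08], "turn": 0}, {"hand": 0.03, "slide": [0, 0, 0.08], "turn": 0}]}}

```text
time: 2.82
eef_pos: [0.5161, 0.0536, 0.1591]
tcp_rot: [2.165, 2.273, 0.005]
force: [1.2, -0.7, -5.1]
width: 0.409
grip_force: 34.8
```

Request:
{"fn": "play_rows", "kwargs": {"deltas": [{"hand": 0.03, "slide": [-0.001, 0.03, 0], "turn": 0}, {"hand": 0.03, "slide": [-0.003, 0.075, 0], "turn": 0}, {"hand": 0.03, "slide": [-0.005, 0.125, 0], "turn": 0}, {"hand": 0.03, "slide": [-0.007, 0.175, 0], "turn": 0}, {"hand": 0.03, "slide": [-0.009, 0.225, 0], "turn": 0}]}}

```text
time: 3.45
eef_pos: [0.5053, 0.2797, 0.1564]
tcp_rot: [-2.166, -2.275, 0.003]
force: [1.2, 0.5, -3.4]
width: 0.408
grip_force: 34.8
```

Request:
{"fn": "play_rows", "kwargs": {"deltas": [{"hand": 0.03, "slide": [-0.002, 0.045, 0], "turn": 0}, {"hand": 0.03, "slide": [-0.003, 0.075, 0], "turn": 0}, {"hand": 0.03, "slide": [-0.003, 0.083, -0.02], "turn": 0}, {"hand": 0.03, "slide": [-0.003, 0.083, -0.03], "turn": 0}, {"hand": 0.03, "slide": [-0.003, 0.083, -0.03], "turn": 0}]}}

```text
time: 4.08
eef_pos: [0.5026, 0.3581, 0.1256]
tcp_rot: [2.168, 2.272, -0.009]
force: [-0.1, 0.3, -4.8]
width: 0.411
grip_force: 34.8
```

```bash
python3 - <<'E'
from h import *
np.set_printoptions(precision=4,suppress=True)
d=snap('wrist','wrist3');e=snap('side','side3'); print(sense()['eef_pos'],sense()['width'],sense()['grip_force'])
a=cv2.resize(d['frame'],(400,300)); 
cv2.imwrite('pics/m3.png',np.hstack([a,cv2.resize(e['frame'][180:480,150:550],(400,300))]))
E
```

```text
[0.5036 0.3594 0.1274] 0.4128144610594075 34.76510665625824
```

View pics/m3.png

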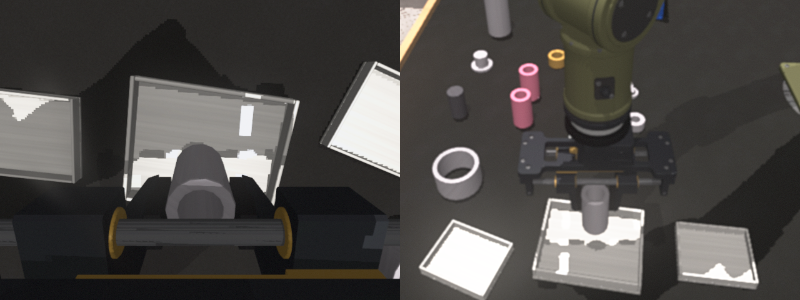

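```bash
python3 - <<'E'
from h import *
np.set_printoptions(precision=4,suppress=True)
d=load('wrist3')
for u,v in [(208,124),(475,160),(202,317)]: print(ray(d,u,v,.024))
E
```

```text
[0.4388 0.422  0.024 ]
[0.5855 0.4096 0.024 ]
[0.4317 0.3066 0.024 ]
```

Rim corners at (208,124), (475,160) and (202,317) put the tray centre at (0.509, 0.358), so the bush is over it. I'm lowering it now.

Request:
{"fn": "play_rows", "kwargs": {"deltas": [{"hand": 0.03, "slide": [0.003, -0.001, -0.025], "turn": 0}, {"hand": 0.03, "slide": [0.003, -0.001, -0.045], "turn": 0}, {"hand": 0.03, "slide": [0.003, -0.001, -0.053], "turn": 0}, {"hand": 0.03, "slide": [0.003, -0.001, -0.057], "turn": 0}, {"hand": 0.03, "slide": [0.003, -0.001, -0.057], "turn": 0}]}}

```text
time: 4.8
eef_pos: [0.5061, 0.3607, 0.0709]
tcp_rot: [2.166, 2.275, 0.001]
force: [1.2, 0.7, -3.4]
width: 0.41
grip_force: 34.8
```

Request:
{"fn": "play_rows", "kwargs": {"deltas": [{"hand": 0.03, "slide": [0, 0, -0.001], "turn": 0}, {"hand": 0.03, "slide": [0, 0, -0.001], "turn": 0}]}}

```text
time: 5.05
eef_pos: [0.5062, 0.3607, 0.0702]
tcp_rot: [2.166, 2.275, 0.001]
force: [-0.5, 0.5, -4.6]
width: 0.41
grip_force: 34.8
```

Request:
{"fn": "play_rows", "kwargs": {"deltas": [{"hand": 0.03, "slide": [0, 0, -0.001], "turn": 0}, {"hand": 0.03, "slide": [0, 0, -0.001], "turn": 0}]}}

```text
time: 5.3
eef_pos: [0.5062, 0.3609, 0.0698]
tcp_rot: [2.166, 2.275, 0.002]
force: [-1.5, -0.8, 5.0]
width: 0.408
grip_force: 34.8
```

Request:
{"fn": "play_rows", "kwargs": {"deltas": [{"hand": 0.045, "slide": [0, 0, 0], "turn": 0}, {"hand": 0.06, "slide": [0, 0, 0], "turn": 0}, {"hand": 0.088, "slide": [0, 0, 0], "turn": 0}, {"hand": 0.088, "slide": [0, 0, 0], "turn": 0}, {"hand": 0.088, "slide": [0, 0, 0], "turn": 0}]}}

```text
time: 5.92
eef_pos: [0.506, 0.3605, 0.0687]
tcp_rot: [2.166, 2.275, 0.0]
force: [-0.0, -0.7, -0.6]
width: 0.943
grip_force: 0.0
```

Request:
{"fn": "play_rows", "kwargs": {"deltas": [{"hand": 0.088, "slide": [0, 0, 0.03], "turn": 0}, {"hand": 0.088, "slide": [0, 0, 0.07], "turn": 0}, {"hand": 0.088, "slide": [0, 0, 0.12], "turn": 0}, {"hand": 0.088, "slide": [0.003, -0.04, 0.12], "turn": 0}, {"hand": 0.088, "slide": [0.006, -0.09, 0.12], "turn": 0}]}}

```text
time: 6.55
eef_pos: [0.5123, 0.271, 0.1896]
tcp_rot: [2.163, 2.278, 0.004]
force: [0.6, -0.7, -0.4]
width: 0.994
grip_force: 0.0
```

Request:
{"fn": "play_rows", "kwargs": {"deltas": [{"hand": 0.088, "slide": [0.002, -0.06, 0], "turn": 0}, {"hand": 0.088, "slide": [0.004, -0.12, 0], "turn": 0}, {"hand": 0.088, "slide": [0.005, -0.18, 0], "turn": 0}, {"hand": 0.088, "slide": [0.005, -0.215, 0], "turn": 0}, {"hand": 0.088, "slide": [0.005, -0.215, 0], "turn": 0}]}}

```text
time: 7.18
eef_pos: [0.5169, 0.0515, 0.1887]
tcp_rot: [2.173, 2.267, -0.003]
force: [-0.3, 1.0, 0.4]
width: 1.006
grip_force: 0.0
```

```bash
python3 - <<'E'
from h import *
np.set_printoptions(precision=4,suppress=True)
d=snap('wrist','wrist4');e=snap('side','side4'); print(sense()['eef_pos'],sense()['tcp_rot'])
a=cv2.resize(d['frame'],(400,300)); 
cv2.imwrite('pics/m4.png',np.vstack([np.hstack([a,cv2.resize(e['frame'][180:480,150:550],(400,300))]),cv2.resize(d['frame'][100:260,220:620],(800,300))]))
for X in [(.5152,.015,.11)]: print(proj(d,X))
E
```

```text
[0.5172 0.0562 0.1888] [-2.1662 -2.275  -0.0018]
[314.2147 317.7413]
```

View pics/m4.png

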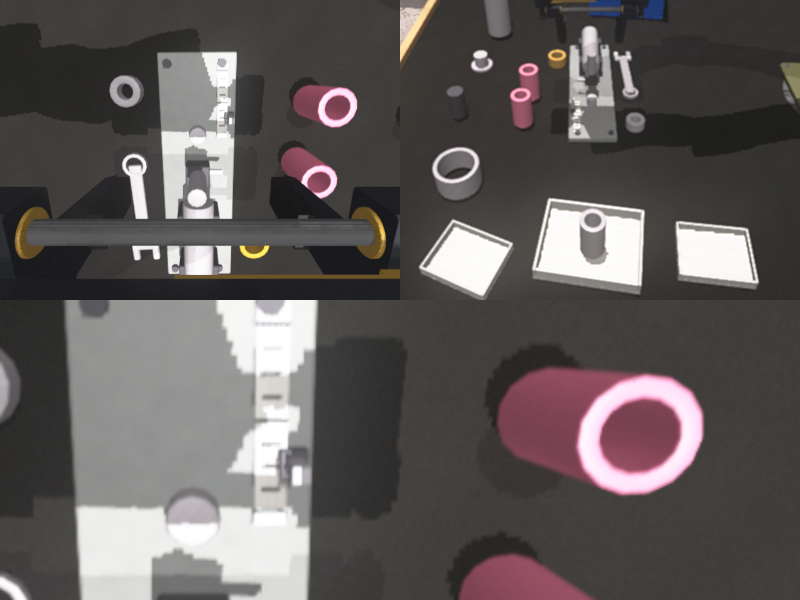

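The bush stands upright in the tray. In the wrist view the handle top is at about (315,317), the pointer tip near (350,254.7) and the marker top near (370,191).

```bash
python3 - <<'E'
from h import *
np.set_printoptions(precision=4,suppress=True)
w=load('wrist1');d=load('wrist4');x=load('wrist2')
e=np.array([np.cos(np.radians(92.8)),np.sin(np.radians(92.8)),0])
for n,D,h,p,m in [('w1',w,(162.3,202.3),(224.5,186.8),(228.2,115.9)),('w4',d,(315,317),(350,254.7),(370,191.2))]:
    H=ray(D,*h,.11);P=ray(D,*p,.044);M=ray(D,*m,.044); print(n,H,P,M,(M-H)@e,(M-P)@e)
# plate edge direction in wrist2
a=ray(x,388,88,.012);b=ray(x,375,439,.012);c=ray(x,258,89,.012);print(a,c,np.degrees(np.arctan2(*(a-b)[1::-1])), np.degrees(np.arctan2(*(a-c)[1::-1])))
cv2.imwrite('pics/z.png',np.hstack([cv2.resize(d['frame'][160:280,320:400],(400,600),interpolation=cv2.INTER_CUBIC),cv2.resize(w['frame'][95:215,170:250],(400,600),interpolation=cv2.INTER_CUBIC)]))
E
```

```text
w1 [0.5154 0.015  0.11  ] [0.5432 0.0156 0.044 ] [0.5499 0.0732 0.044 ] 0.05645913359050887 0.057219544563469955
w4 [0.5156 0.0155 0.11  ] [0.5388 0.0308 0.044 ] [0.5494 0.0762 0.044 ] 0.05902012284773138 0.04482921012834451
[0.5542 0.1466 0.012 ] [0.4657 0.1416 0.012 ] 93.2212661292098 3.289654164717792
```

View pics/z.png

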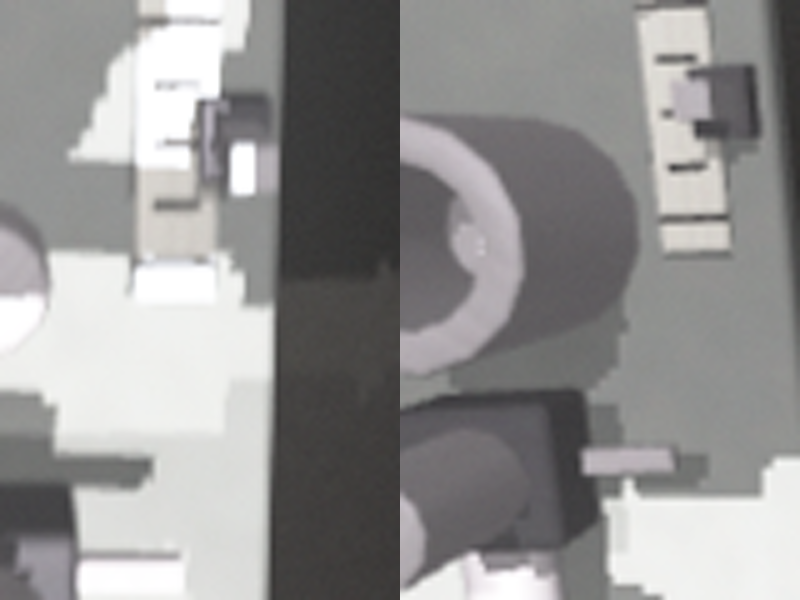

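The zoom shows that the bar I took for the pointer in wrist4 was its shadow. The pointer tip is actually at (357,275) and the marker top centre at (370.4,193.6). In wrist1 they are at (225,187.2) and (228.2,114.6).

```bash
python3 - <<'E'
from h import *
np.set_printoptions(precision=4,suppress=True)
w=load('wrist1');d=load('wrist4')
e=np.array([np.cos(np.radians(93.1)),np.sin(np.radians(93.1)),0])
for n,D,h,p,m in [('w1',w,(162.3,202.3),(225,187.2),(228.2,114.6)),('w4',d,(315,317),(357,275),(370.4,193.6))]:
    H=ray(D,*h,.11);P=ray(D,*p,.044);M=ray(D,*m,.044); print(n,H,P,M,(M-H)@e,(M-P)@e)
E
```

```text
w1 [0.5154 0.015  0.11  ] [0.5436 0.0152 0.044 ] [0.5499 0.0742 0.044 ] 0.05726606356403798 0.058533956580224915
w4 [0.5156 0.0155 0.11  ] [0.5447 0.0158 0.044 ] [0.5498 0.0746 0.044 ] 0.05719605030748997 0.05840674971573353
```

Request:
{"fn": "play_rows", "kwargs": {"deltas": [{"hand": 0.088, "slide": [0, -0.02, 0], "turn": 0}, {"hand": 0.088, "slide": [0, -0.039, -0.03], "turn": 0}, {"hand": 0.088, "slide": [0, -0.039, -0.07], "turn": 0}, {"hand": 0.06, "slide": [0, -0.039, -0.098], "turn": 0}, {"hand": 0.04, "slide": [0, -0.039, -0.098], "turn": 0}], "squeeze": 50}}

```text
time: 7.9
eef_pos: [0.516, 0.0187, 0.0892]
tcp_rot: [-2.161, -2.277, 0.003]
force: [0.3, -0.8, 0.9]
width: 0.797
grip_force: 0.0
```

Request:
{"fn": "play_rows", "kwargs": {"deltas": [{"hand": 0.03, "slide": [0, -0.001, 0], "turn": 0}, {"hand": 0.02, "slide": [0, -0.001, 0], "turn": 0}, {"hand": 0.01, "slide": [0, -0.001, 0], "turn": 0}, {"hand": 0.005, "slide": [0, -0.001, 0], "turn": 0}, {"hand": 0.005, "slide": [0, -0.001, 0], "turn": 0}]}}

```text
time: 8.52
eef_pos: [0.5168, 0.0154, 0.0909]
tcp_rot: [-2.167, -2.275, 0.0]
force: [-6.2, 0.4, 3.0]
width: 0.23
grip_force: 4.4
```

Request:
{"fn": "play_rows", "kwargs": {"deltas": [{"hand": 0.005, "slide": [0, 0, 0], "turn": 0}, {"hand": 0.005, "slide": [0, 0, 0], "turn": 0}, {"hand": 0.005, "slide": [0, 0, 0], "turn": 0}, {"hand": 0.005, "slide": [0, 0, 0], "turn": 0}]}}

```text
time: 9.02
eef_pos: [0.5156, 0.0154, 0.0908]
tcp_rot: [-2.165, -2.274, 0.003]
force: [-5.0, 0.3, 5.0]
width: 0.189
grip_force: 49.9
```

Request:
{"fn": "play_rows", "kwargs": {"deltas": [{"hand": 0.005, "slide": [-0.0013, 0.006, 0], "turn": 0}, {"hand": 0.005, "slide": [-0.002, 0.02, 0], "turn": 0}, {"hand": 0.005, "slide": [-0.003, 0.035, 0], "turn": 0}, {"hand": 0.005, "slide": [-0.0035, 0.05, 0], "turn": 0}, {"hand": 0.005, "slide": [-0.004, 0.058, 0], "turn": 0}]}}

```text
time: 9.65
eef_pos: [0.5128, 0.0709, 0.0908]
tcp_rot: [2.167, 2.271, -0.006]
force: [-1.7, -9.3, 3.8]
width: 0.187
grip_force: 49.9
```

Request:
{"fn": "play_rows", "kwargs": {"deltas": [{"hand": 0.005, "slide": [0, 0, 0], "turn": 0}, {"hand": 0.005, "slide": [0, 0, 0], "turn": 0}]}}

```text
time: 9.9
eef_pos: [0.5128, 0.0704, 0.0908]
tcp_rot: [2.168, 2.27, -0.006]
force: [-1.2, -9.1, 6.1]
width: 0.193
grip_force: 49.9
```

```bash
python3 - <<'E'
from h import *
np.set_printoptions(precision=4,suppress=True)
d=snap('wrist','wrist5');e=snap('side','side5');f=snap('scene','scene5');s=sense();print(s['eef_pos'],s['force'],s['width'])
def c(D,X,r,o=(400,300)):
    u,v=proj(D,X).astype(int); print(u,v); u0=u-r;v0=v-int(r*.75); print('org',u0,v0,'scale',o[0]/2/r); return cv2.resize(D['frame'][v0:v0+int(r*1.5),u0:u0+2*r],o,interpolation=cv2.INTER_CUBIC)
X=(.545,.074,.044)
cv2.imwrite('pics/m5.png',np.vstack([np.hstack([c(d,X,60),c(e,X,40)]),np.hstack([c(f,X,40),cv2.resize(e['frame'],(400,300))])]))
E
```

```text
[0.5128 0.0703 0.0908] [-1.3845 -8.297   3.928 ] 0.19143945384176306
391 273
org 331 228 scale 3.3333333333333335
324 278
org 284 248 scale 5.0
350 253
org 310 223 scale 5.0
```

View pics/m5.png

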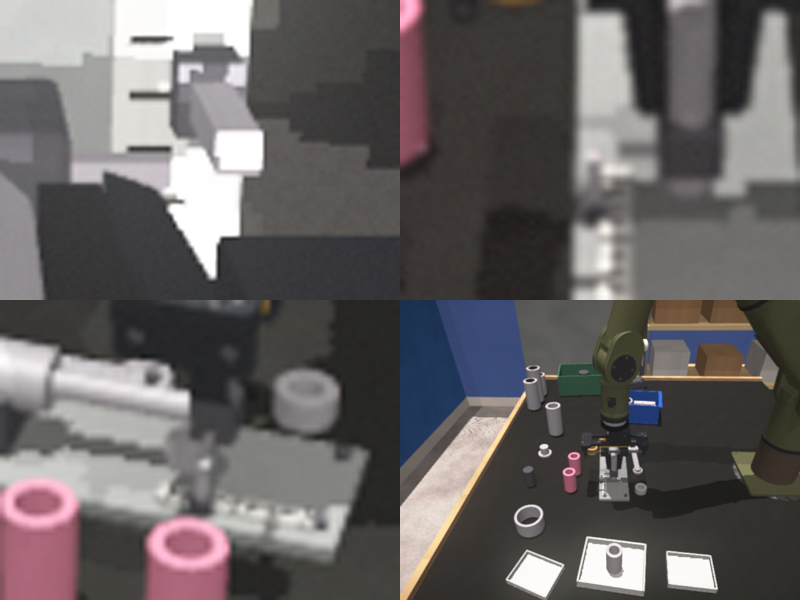

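The close wrist view shows the marker top centre at (402.7,273.3) and the pointer tip centre at (382,279.2). The pointer is a little short of the mark.

```bash
python3 - <<'E'
from h import *
d=load('wrist5')
M=ray(d,402.7,273.3,.044);P=ray(d,382,279.2,.044);print(M,P,M-P)
for a in (92.8,93.1,93.4):
    e=np.array([np.cos(np.radians(a)),np.sin(np.radians(a)),0]);print((M-P)@e)
im=d['frame'].astype(int).sum(2)
print(im[268:292,374:384:2])
E
```

```text
[0.55006435 0.07421754 0.044     ] [0.54095793 0.07092691 0.044     ] [0.00910642 0.00329063 0.        ]
0.0028418562985368973
0.002793351715501823
0.002744770551318415
[[656 662 661 654 624]
 [653 662 661 653 657]
 [654 661 657 653 656]
 [553 565 560 555 598]
 [199 199 188 196 433]
 [319 318 320 317 470]
 [464 465 460 460 530]
 [466 465 466 468 602]
 [504 499 499 502 698]
 [579 575 577 576 725]
 [601 597 599 599 726]
 [601 599 597 595 727]
 [596 597 596 598 728]
 [597 597 598 597 728]
 [564 594 599 598 741]
 [421 533 599 595 756]
 [203 323 549 666 762]
 [200 198 389 713 763]
 [196 204 266 595 615]
 [198 194 193 398 460]
 [195 202 199 232 314]
 [189 196 193 214 657]
 [194 198 193 193 764]
 [194 194 196 191 761]]
```

Request:
{"fn": "play_rows", "kwargs": {"deltas": [{"hand": 0.005, "slide": [-0.0002, 0.003, 0], "turn": 0}, {"hand": 0.005, "slide": [-0.0002, 0.003, 0], "turn": 0}, {"hand": 0.005, "slide": [-0.0002, 0.003, 0], "turn": 0}]}}

```text
time: 10.42
eef_pos: [0.5127, 0.0731, 0.0908]
tcp_rot: [2.168, 2.27, -0.006]
force: [-1.3, -8.5, 4.0]
width: 0.189
grip_force: 49.9
```

```bash
python3 - <<'E'
from h import *
np.set_printoptions(linewidth=200)
d=snap('wrist','wrist6');s=sense();print(s['eef_pos'],s['force'],s['width'])
im=d['frame'].astype(int).sum(2)
print(proj(d,(.5501,.0743,.044)),proj(d,(.541,.0743,.044)))
print(im[254:284,[374,376,378,380,382,384]+list(range(388,414,2))])
E
```

```text
[0.51269739 0.07307955 0.09080634] [-1.96624003 -8.6897389   4.4723401 ] 0.19260664712845701
[402.49121416 278.68306729] [382.52005382 277.82442471]
[[662 665 667 661 407 336 649 650 398 400 398 496 645 641 542 238 237 232 231]
 [663 665 669 660 406 338 397 400 394 397 399 395 399 393 405 238 234 233 229]
 [658 665 667 661 406 334 401 397 399 401 399 393 394 393 412 232 237 223 233]
 [661 664 667 660 381 343 414 430 427 429 433 428 409 394 428 231 226 230 229]
 [660 659 666 662 328 356 447 493 496 495 498 496 459 390 423 235 234 227 231]
 [624 595 601 595 324 340 449 513 512 518 515 517 508 392 427 230 223 215 221]
 [457 360 357 360 291 303 435 514 509 518 518 518 518 409 440 203 208 203 201]
 [216 216 212 211 249 301 419 502 507 513 515 517 515 451 421 236 235 236 233]
 [392 439 437 433 279 306 424 474 511 511 516 512 513 485 385 278 285 293 282]
 [612 660 662 655 327 315 420 451 510 508 515 515 515 501 386 285 291 288 288]
 [656 662 664 658 307 313 407 435 510 505 512 509 510 518 403 283 289 285 288]
 [659 663 661 657 259 315 409 426 498 507 509 511 512 514 439 285 282 286 291]
 [6
[... 719 characters left out ...]
69 469 533 659 762 692 421 416 559 765 765 765 765 765 765 283 281]
 [503 506 511 505 616 765 762 753 418 418 559 582 589 590 594 592 764 279 280]
 [581 583 579 578 725 765 762 757 416 418 557 583 587 587 591 589 550 284 280]
 [605 603 603 599 729 765 762 762 495 417 569 580 584 590 592 591 548 284 277]
 [603 602 600 601 731 765 762 762 677 419 588 581 589 592 591 589 541 278 278]
 [602 601 604 600 730 765 762 762 746 416 585 581 588 593 591 590 534 279 270]
 [603 600 603 598 728 765 762 762 757 417 588 579 583 589 590 587 532 281 270]
 [571 599 601 603 743 765 762 762 762 491 589 581 587 589 590 588 529 277 280]
 [424 536 598 597 757 765 762 761 761 679 582 576 589 586 589 589 526 283 274]]
```

```bash
python3 - <<'E'
from h import *
np.set_printoptions(linewidth=200)
d=load('wrist6')
im=d['frame'].astype(int).sum(2)
print(im[270:294,[376,378,379,380,381,382]+list(range(392,412,2))])
for z in (.044,.046):
  e=np.array([np.cos(np.radians(93.1)),np.sin(np.radians(93.1)),0])
  for pv in (280,280.5):
    for mv in (279,279.5,280): print(z,pv,mv,(ray(d,402,mv,.044)-ray(d,381,pv,z))@e)
E
```

```text
[[665 661 658 656 580 311 418 447 460 463 468 468 470 452 311 293]
 [663 662 657 653 623 467 419 430 467 460 468 467 466 467 347 292]
 [664 660 658 657 663 583 419 423 463 459 463 464 465 467 381 279]
 [612 608 602 602 614 577 416 417 490 714 714 715 754 753 743 284]
 [469 468 463 469 489 537 419 413 539 765 765 765 765 765 765 283]
 [470 469 473 469 474 533 421 416 559 765 765 765 765 765 765 283]
 [506 511 507 505 500 616 418 418 559 582 589 590 594 592 764 279]
 [583 579 582 578 580 725 416 418 557 583 587 587 591 589 550 284]
 [603 603 600 599 600 729 495 417 569 580 584 590 592 591 548 284]
 [602 600 601 601 597 731 677 419 588 581 589 592 591 589 541 278]
 [601 604 600 600 598 730 746 416 585 581 588 593 591 590 534 279]
 [600 603 601 598 597 728 757 417 588 579 583 589 590 587 532 281]
 [599 601 601 603 600 743 762 491 589 581 587 589 590 588 529 277]
 [536 598 598 597 601 757 761 679 582 576 589 586 589 589 526 283]
 [329 554 607 609 669 762 761 747 586 579 589 588 590 589 519 274]
 [202 402 590 639 756 765 761 755 652 652 657 612 544 540 479 280]
 [201 266 452 725 765 765 76
[... 270 characters left out ...]
762 762 762 761 676 305 298 280 278]
 [197 194 195 199 261 442 762 762 762 762 761 679 302 289 276 278]
 [196 194 197 194 195 221 765 765 765 762 761 701 300 290 285 274]
 [194 195 196 197 192 192 765 765 765 765 762 723 301 297 303 276]]
0.044 280 279 0.00041009729193442157
0.044 280 279.5 0.00016623324778806335
0.044 280 280 -7.780711160129016e-05
0.044 280.5 279 0.0006542996672209624
0.044 280.5 279.5 0.0004104356230746041
0.044 280.5 280 0.0001663952636852506
0.046 280 279 -0.0004065122208262545
0.046 280 279.5 -0.0006503762649726128
0.046 280 280 -0.0008944166243619663
0.046 280.5 279 -0.00016515707925365838
0.046 280.5 279.5 -0.0004090211234000166
0.046 280.5 280 -0.0006530614827893701
```

The pointer lines up with the mark to within about 0.5 mm. The grip and pose are steady and the bush is upright in the tray, so I'm handing in.

```bash
python3 -c "
from h import *
print(sense()['eef_pos'],sense()['grip_force']); print(env.job_done())"
```

```text
[0.51269739 0.07307955 0.09080634] 49.919482693076134
the job is handed in; nothing more can be done
None
```

The job is handed in: the bush stands upright in the largest tray, and the arm is holding the rod with its pointer within about 0.5 mm of the mark by the camera; no verdict came back.

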